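# Load the covered indexing drill jig and click it round to the drill bush

## Robot

A 6-joint arm with a two-finger parallel gripper is mounted at the origin on a cart in front of the work surface, level with it; the furniture and walls round the work are solid. World frame = base frame: x ahead of the robot, y to its left, z up, the work surface at z = 0. Lengths are in mm, angles in rad, forces in N, time in s.
With the tool pointing down it reaches from about 275 to 750 mm from the base axis. Payload 10.2 kg.
Tool frame: the origin (TCP) lies between the finger pads; the fingertips stand 11 mm ahead of it and the grasp point (between the pads) lies 8 mm behind it (ctrl.tip_extent is the distance from the TCP to the fingertips, in mm); z points along the fingers, y is the direction in which the jaws open and shut (so a half turn about z gives the same grasp; the last joint's range is limited). The gripper opens to 85 mm and grips with 20 to 120 N. Pads are 22 mm wide; open, the fingers measure 114 mm over their backs; the gripper's body (76 mm by 85 mm) begins 54 mm behind the grasp point. The pads swing forward as they close: fully open they stand 13 mm farther back than shut.
Start: joints at [-1.518, 0.313, 1.498, -0, 1.331, -0.223], TCP at [142.953, -505.169, 242.294] pointing down, gripper open.
Joint ranges: [-2.94, 2.94], [-0.97, 2.17], [0.19, 2.56], [-1.23, 4.37], [0.02, 3.11], [-2.88, 2.88]. Speed limits (rad/s): [2.39, 2.39, 3.01, 3.14, 3.14, 3.14].

## Interface

Orientations are given as a unit quaternion [w, x, y, z].
In Python, from rig import ctrl gives the robot as it stands.
- The arm moves only by the tool apply_moves, never from a script. Its argument "commands" is a list of rows, each a list of 5 numbers: the finger opening in cm, from 0 to 8.54, then the shift along the tool's x, y, z in cm, then the turn about the tool's z in rad. In form: [[jaw, dx, dy, dz, roll], ...]. A call has 1 to 12 rows; each row shifts and turns the commanded pose from where the row before left it, along the tool's axes as they then stand; what a row does not reach is not made up. A row lasts 1/12 s, in which the tool goes at most 41.7 mm and 7.16 degrees, less where a joint would pass 70% of its speed; a pose out of reach is approached as far as the arm can. A call with a gripper value outside its range is refused whole. The fingers move at their own pace and stop on an object; "squeeze" is the grip in N (left out, the last holds). Time passes only in rows, so rows that do not move let the fingers close. It gives the time, the measured TCP pose, the force and the opening at its end, in the units of the state.
- ctrl.sense(): the state, without advancing time (a new reading comes with each control period).
- ctrl.capture(name): name is "scene" or "top" or "wrist"; returns the picture (384x512x3 uint8, red, green, blue); there is no depth.
- ctrl.camera_info(name): a dict with "fov_y" (degrees; the focal length in pixels is half the picture's height over the tangent of half this angle, whatever the lens; pixels are square), "cx", "cy" (the principal point, pixels), "camera_from_world" (4x4, takes a point from world to camera coordinates). Camera axes: x right, y down, z forward; pixel columns grow to the right and rows downward; lengths in mm; the calibration is good to about 2 mm. A picture is of the moment at which its call begins: read the wrist's pose just before it. camera_info takes no time and is no camera call; for the wrist camera it gives the pose at the moment of the call.
- ctrl.finish_job(): hands the job in, once; it reports no verdict.
The state is a dict: "time_s": time; "joints": joint angles; "dq": joint speeds; "tau": joint torques, N m; "eef_pos": TCP position; "ee_rot": TCP orientation; "force": force on the tool from outside, world axes, zero at the start; "wrist_torque": the same for the moment, N m; "grip_width": opening from 0.0 (shut) to 1.0 (fully open).
Only numpy, scipy, OpenCV 4.12 (cv2) and the standard library are available. Lean on these libraries where they do the work, as an engineer would, in place of code of your own. Each camera call takes 0.05 s, during which the arm holds its last target.

## Task

One of the six pockets of the table inside the covered drill jig is empty: turn the table by its star handle, feeling down through the loading hole at each click, until the empty pocket is there. Put the loose brass fitting upright into it through the hole, then turn the table three clicks more, so that this fitting stands in its detent under the drill bush opposite. Leave the hole saw and the big bolt where they stand.

Things in the scene. Friction and masses are not known exactly. Their poses are not given: they have to be found in the camera images.
- jig: Grey sheet-steel box bolted to the bench: housing 250x250 mm, base plate 274x274 mm, flat 3 mm cover whose upper face is 84 mm above the bench. Origin: centre of its underside, on the vertical axis of the table inside. Its x axis points from the loading hole to the drill bush, z up.
- table_floor (a point): Point on the table's axis, at its floor, 22 mm above the bench, fixed to the jig. The table turns either way, no end stops, and clicks into a spring detent every 60 deg; 6 deg past half-way it snaps on by itself (at half-way it can hang). Six round pockets (54 mm inside, walls 30 mm high) lie on an 85 mm radius; in a detent one is right under the loading hole and one under the bush.
- hatch (a point): Centre of the round loading hole (50 mm across), at the cover's upper face. Five pockets hold other brass fittings of the same kind, tops (34 mm wide) 6 mm below this face; one, not known which, is empty, down to its floor 62 mm below. At the start it is one to three clicks away, turning the table clockwise seen from above.
- station (a point): Point on the cover's upper face under the drill bush, a steel collar 48 mm wide and 22 mm high, opposite the loading hole (three clicks either way). The pocket at this station is straight below it, hidden by the cover.
- hub (a point): Point on the table's axis, 24 mm above the cover, at mid-height of the star handle that turns the table: hub 34 mm across, 11 mm higher; below it a collar 44 mm across, 8 mm high. Six level bars, 8 mm thick, reach 61 mm from the axis, with 14 mm end balls. In a detent they point 30, 90, 150.. deg from the jig's x axis. 45 mm out, about 7 N sideways leaves a detent.
- fitting_mid (a point): The loose brass fitting to load, standing upright on the bench beside the jig: turned hose tail, 56 mm high, flange 42 mm across and 9 mm high at the foot, body 34 mm across above it, 0.26 kg. Point on its axis half-way up (28 mm above its foot), z along its axis
- hole_saw_mid (a point): Hole saw standing on its teeth, a dark steel cup 50 mm across and 35 mm high with a shank to 61 mm; point on its axis 18 mm above the bench. To be left alone
- big_bolt_mid (a point): Rusty hex bolt standing on its head, head 33 mm, shank 19 mm, 74 mm high; point on its axis half-way up. To be left alone
There are look-alikes about, which are no part of the job. Leave any green look-alike of the part that bears fitting_mid alone.

How it is judged (in metres and radians):
On the way:
1. the loose fitting stands in the empty pocket under the loading hole (horizontal distance between fitting_mid and hatch below 0.016 m and height (world z) of fitting_mid below 0.056 m and angle between fitting_mid's own z axis and vertical below 0.2 rad), for 0.2 s.
At the end, for the whole second after the job is handed in: The loose fitting stands upright (within 0.2 rad) on the floor of its pocket inside the jig, its axis within 16 mm of the drill bush's axis; the hole saw and the big bolt are within 30 mm of where they were (horizontal distance between fitting_mid and station below 0.016 m and height (world z) of fitting_mid between 0.04 and 0.056 m and angle between fitting_mid's own z axis and vertical below 0.2 rad and distance of each of hole_saw_mid, big_bolt_mid from where it was at the start of the episode below 0.03 m); the robot touches nothing.
It fails at once if the hole saw or the big bolt is knocked away (distance of any of hole_saw_mid, big_bolt_mid from where it was at the start of the episode above 0.05 m).
It also fails if it takes over 72 s, if anything falls off the work surface, if the arm or the gripper's body presses on something with over 40 N, if the wrist force passes 120 N, or if a joint passes its speed limit or range.

## Working session

There is one attempt and no reset: what is moved stays moved. The work goes in short steps, Python scripts to look and compute and a tool call to move; the robot and the scene stay as the last step left them, time stands still between calls to the robot, and variables do not carry over. Pictures are saved under pics/ and viewed, and the job is handed in when it is done.

Besides the shell and the picture viewer there is one more tool, called after "Emit:" by a JSON object that holds its "api" and its "payload". apply_moves: Moves the arm, as the interface text tells. Its arguments: {"type":"object","properties":{"commands":{"type":"array"},"squeeze":{"type":"number"}},"required":["commands"]}

```bash
mkdir -p pics; ls; python3 - <<'E'
from rig import ctrl
import cv2
s=ctrl.sense();print(s)
for n in("scene","top","wrist"):
    i=ctrl.camera_info(n);print(n,i)
    cv2.imwrite(f"pics/{n}0.png",ctrl.capture(n)[:,:,::-1])
E
```

```text
pics
{'time_s': 0.0, 'joints': array([-1.51838253e+00,  3.13449840e-01,  1.49841713e+00,  1.75155302e-05,
        1.33099503e+00, -2.23413846e-01]), 'dq': array([ 0.00249576, -0.00075261, -0.00147324, -0.00033635,  0.00175913,
       -0.00032113]), 'tau': array([-5.91250828e-04, -4.12270367e+01, -2.59749180e+01, -2.12409213e-04,
        4.04027553e-03,  2.14050840e-05]), 'eef_pos': array([ 142.95312875, -504.91991881,  241.74265901]), 'ee_rot': array([-6.31625258e-04,  9.90505040e-01,  1.37474953e-01,  6.26729803e-05]), 'force': array([-0.21533992, -0.51906847,  0.46971471]), 'wrist_torque': array([-0.0022596 , -0.00043704, -0.01184167]), 'grip_width': 0.9974029223280688}
scene {'fov_y': 42.029084691950935, 'cx': 256.07523593146647, 'cy': 194.78542815458698, 'camera_from_world': array([[ 8.74133676e-01, -4.85550153e-01, -1.14614588e-02,
        -5.78434809e+02],
       [-3.63552508e-01, -6.38489327e-01, -6.78351645e-01,
         4.25072003e+01],
       [ 3.22055726e-01,  5.97136859e-01, -7.34647998e-01,
         1.20502839e+03],
       [ 0.00000000e+00,  0.00000000e+00,  0.00000000e+
[... 226 characters left out ...]
  [-9.89133835e-01,  2.15615986e-02, -1.45428178e-01,
         5.01155783e+02],
       [ 1.45868740e-01,  2.04953881e-02, -9.89091629e-01,
         9.12005913e+02],
       [ 0.00000000e+00,  0.00000000e+00,  0.00000000e+00,
         1.00000000e+00]])}
wrist {'fov_y': 67.68997589513714, 'cx': 256.3507098206265, 'cy': 189.11083173776805, 'camera_from_world': array([[ 2.71555316e-01, -9.62422653e-01, -5.89824690e-04,
        -5.24003031e+02],
       [-9.17814220e-01, -2.59153009e-01,  3.00760328e-01,
        -3.88706167e+01],
       [-2.89611407e-01, -8.11317165e-02, -9.53699574e-01,
         3.79222135e+02],
       [ 0.00000000e+00,  0.00000000e+00,  0.00000000e+00,
         1.00000000e+00]])}
```

View pics/scene0.png

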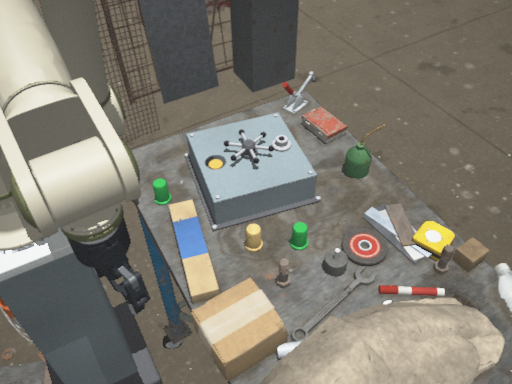

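View pics/top0.png

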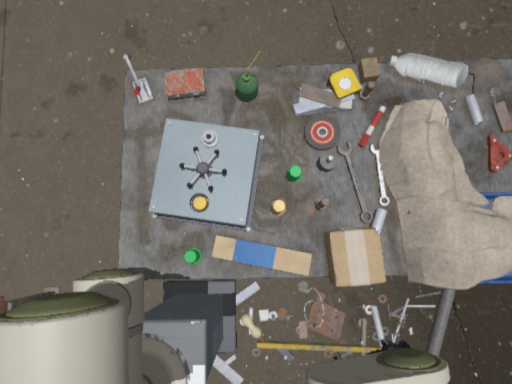

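View pics/wrist0.png

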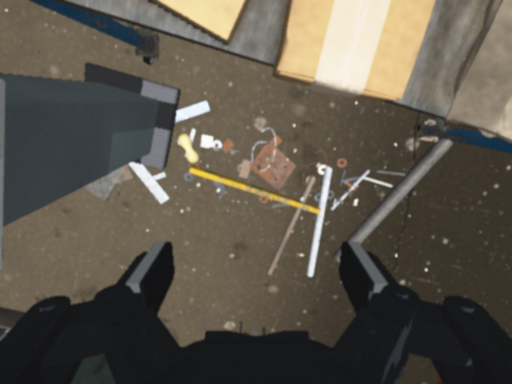

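```bash
cat > h.py <<'E'
import numpy as np, cv2
from rig import ctrl
def f(i,H=384): return H/2/np.tan(np.radians(i['fov_y'])/2)
def ray(i,u,v):
    T=np.array(i['camera_from_world']);R=T[:3,:3];t=T[:3,3]
    d=R.T@np.array([(u-i['cx'])/f(i),(v-i['cy'])/f(i),1]);c=-R.T@t
    return c,d
def onz(i,u,v,z):
    c,d=ray(i,u,v);return c+d*(z-c[2])/d[2]
def proj(i,p):
    T=np.array(i['camera_from_world']);q=T[:3,:3]@np.array(p,float)+T[:3,3]
    return q[:2]/q[2]*f(i)+[i['cx'],i['cy']]
E
python3 - <<'E'
import cv2
a=cv2.imread('pics/top0.png');cv2.imwrite('pics/t1.png',cv2.resize(a[105:240,140:340],None,fx=4,fy=4,interpolation=cv2.INTER_CUBIC))
a=cv2.imread('pics/scene0.png');cv2.imwrite('pics/s1.png',cv2.resize(a[105:300,175:375],None,fx=3,fy=3,interpolation=cv2.INTER_CUBIC))
E
```

```text
(no output)
```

View pics/t1.png

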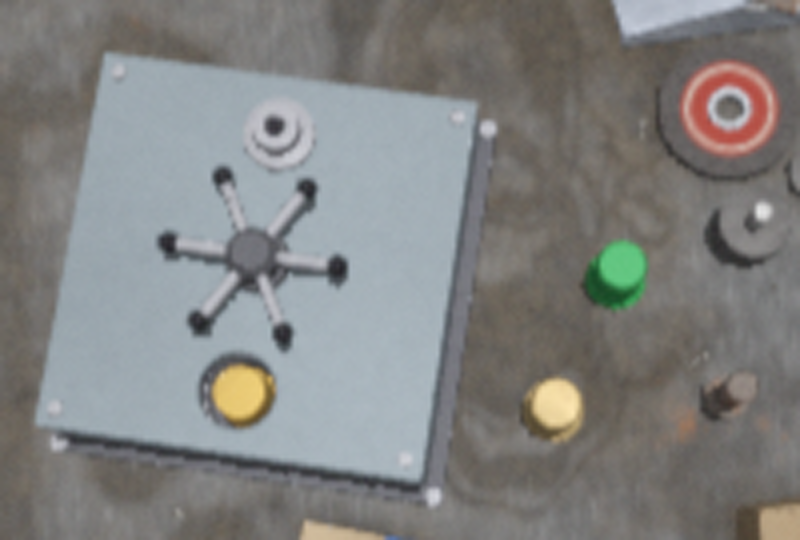

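View pics/s1.png

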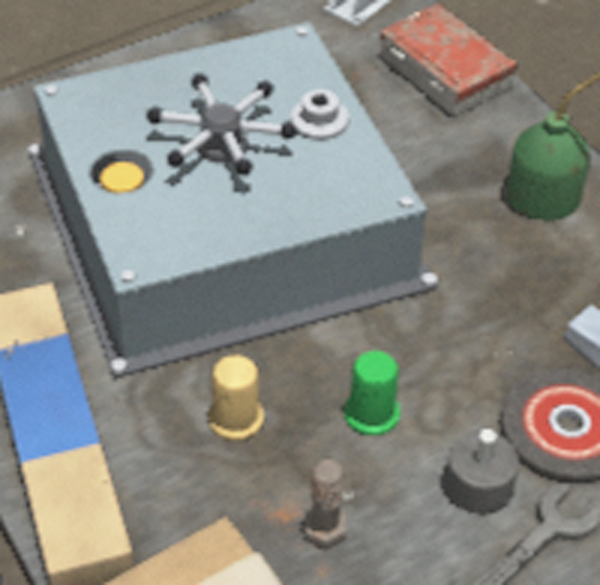

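```bash
python3 - <<'E'
from h import *
t=ctrl.camera_info('top');s=ctrl.camera_info('scene')
T=lambda x,y:(140+(x+.5)/4-.5,105+(y+.5)/4-.5)
S=lambda x,y:(175+(x+.5)/3-.5,105+(y+.5)/3-.5)
np.set_printoptions(precision=1,suppress=True)
c=[onz(t,*T(*p),84) for p in [(107,52),(478,101),(421,482),(37,427)]];print('cor',np.array(c)[:,:2],np.mean(c,0))
cs=[onz(s,*S(*p),84) for p in [(37,88),(308,25),(425,211),(120,292)]];print('corS',np.array(cs)[:,:2],np.mean(cs,0))
print('hub',onz(t,*T(252,250),119),onz(s,*S(222,115),119))
print('hatch',onz(t,*T(236,388),84),onz(s,*S(123,172),84))
print('bush',onz(t,*T(279,135),84), onz(s,*S(320,120),84))
print('fit',onz(t,*T(556,402),56),onz(s,*S(236,368),56))
print('green',onz(t,*T(623,265),56),onz(s,*S(375,365),56))
print('bolt',onz(t,*T(742,386),74),onz(s,*S(327,469),74))
print('saw',onz(t,*T(763,211),61),onz(s,*S(487,436),61))
print('balls',[onz(t,*T(*p),108)[:2] for p in [(223,176),(307,189),(338,268),(284,335),(200,322),(168,243)]])
print('ballsS',[onz(s,*S(*p),108)[:2] for p in [(200,80),(264,88),(289,130),(243,166),(176,158),(154,115)]])
E
```

```text
cor [[ 686.4  -69.6]
 [ 646.4 -314.7]
 [ 398.6 -273.6]
 [ 438.3  -29.2]] [ 542.4 -171.8   84. ]
corS [[ 443.7  -34.2]
 [ 685.5  -74.8]
 [ 646.  -318.5]
 [ 403.7 -277.6]] [ 544.7 -176.3   84. ]
hub [ 542.6 -172.3  119. ] [ 544.7 -177.3  119. ]
hatch [ 460.6 -156.4   84. ] [ 461.8 -162.9   84. ]
bush [ 626.7 -183.9   84. ] [ 630.  -187.5   84. ]
fit [ 450.3 -361.4   56. ] [ 454.  -362.9   56. ]
green [ 540.4 -408.3   56. ] [ 543.5 -410.5   56. ]
bolt [ 456.2 -479.6   74. ] [ 458.4 -482.6   74. ]
saw [ 573.6 -501.3   61. ] [ 574.7 -506.    61. ]
balls [array([ 593.4, -151.8]), array([ 583.6, -205.3]), array([ 532.2, -224.6]), array([ 490.4, -190.6]), array([ 499.8, -138. ]), array([ 550.8, -117.3])]
ballsS [array([ 555.3, -119.1]), array([ 596. , -154.1]), array([ 588. , -208.4]), array([ 536.1, -226.7]), array([ 495.1, -192.8]), array([ 503. , -139.1])]
```

The brass loose fitting is at about px (279,206) in the top view and (253,228) in the scene view. It is brass, with a flange and body that match the description. The two green ones at top px (294,173) and (193,256) are look-alikes, so I'll leave them. The other brass at (200,203) is the fitting under the loading hole. Both views agree on the loose one to within 4 mm. I'll move above the jig and look with the wrist camera.

Emit:
{"api": "apply_moves", "payload": {"commands": [[2.4,3.34,-2.04,-0.3,0],[2.4,3.34,-2.04,-0.3,0],[2.4,3.34,-2.04,-0.3,0],[2.4,3.34,-2.04,-0.3,0],[2.4,3.34,-2.04,-0.3,0],[2.4,3.34,-2.04,-0.3,0],[2.4,3.34,-2.04,-0.3,0],[2.4,3.34,-2.04,-0.3,0],[2.4,3.34,-2.04,-0.3,0],[2.4,3.34,-2.04,-0.3,0],[2.4,3.34,-2.04,-0.3,0],[2.4,3.34,-2.04,-0.3,0]]}}

```text
time_s: 1.15
eef_pos: [462.9, -158.6, 278.4]
ee_rot: [-0.0, 0.991, 0.138, -0.0]
force: [0.2, -0.6, -0.5]
grip_width: 0.28
```

```bash
cat >> h.py <<'E'
def st():
    s=ctrl.sense();w,x,y,z=s['ee_rot'];
    from scipy.spatial.transform import Rotation as R
    M=R.from_quat([x,y,z,w]).as_matrix()
    print('t',round(s['time_s'],2),'pos',np.round(s['eef_pos'],1),'head',round(np.degrees(np.arctan2(M[1,0],M[0,0])),2),'F',np.round(s['force'],1),'g',round(s['grip_width'],3),'q',np.round(s['joints'],2))
    return s,M
def to(target,head=None):
    "tool-frame shift in cm and roll to reach the target"
    s,M=st();d=M.T@(np.array(target)-s['eef_pos'])/10
    h=np.degrees(np.arctan2(M[1,0],M[0,0]))
    print('shift cm',np.round(d,3),'roll', None if head is None else round(-np.radians((head-h+180)%360-180),4))
def snap(n,f):
    cv2.imwrite('pics/'+f,ctrl.capture(n)[:,:,::-1])
E
python3 - <<'E'
from h import *
st()
i=ctrl.camera_info('wrist');T=i['camera_from_world'];print(-T[:3,:3].T@T[:3,3]); np.save('w1.npy',i,allow_pickle=True)
snap('wrist','w1.png')
a=cv2.imread('pics/w1.png');cv2.imwrite('pics/w1b.png',cv2.resize(a,(800,600),interpolation=cv2.INTER_CUBIC))
E
```

```text
t 1.15 pos [ 462.9 -158.6  278.4] head 15.81 F [ 0.2 -0.6 -0.5] g 0.28 q [-0.57  0.21  1.54 -0.    1.39  0.72]
[ 536.39945121 -137.1529853   409.62741994]
```

View pics/w1b.png

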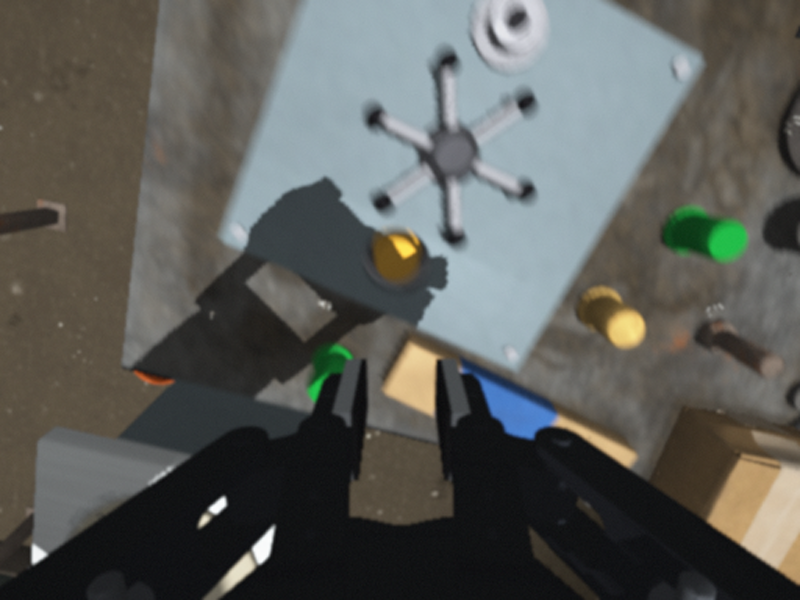

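```bash
python3 - <<'E'
from h import *
np.set_printoptions(precision=1,suppress=True)
a=cv2.imread('pics/w1.png');cv2.imwrite('pics/w1c.png',cv2.resize(a[60:240,200:440],None,fx=3.33,fy=3.33,interpolation=cv2.INTER_CUBIC))
i=np.load('w1.npy',allow_pickle=True).item()
P=lambda x,y:((x+.5)/1.5625-.5,(y+.5)/1.5625-.5)
print('hub',onz(i,*P(455,152),119),'hatch',onz(i,*P(397,258),84),'fit',onz(i,*P(625,328),56))
for p in [(447,60),(524,101),(527,190),(455,237),(381,201),(374,117)]:print(onz(i,*P(*p),108))
E
```

```text
hub [ 547.  -169.1  119. ] hatch [ 465.1 -154.5   84. ] fit [ 453.  -358.5   56. ]
[ 596.6 -149.4  108. ]
[ 587.8 -202.4  108. ]
[ 537.6 -223.2  108. ]
[ 495.  -187.2  108. ]
[ 504.6 -132.6  108. ]
[ 553.5 -115.   108. ]
```

View pics/w1c.png

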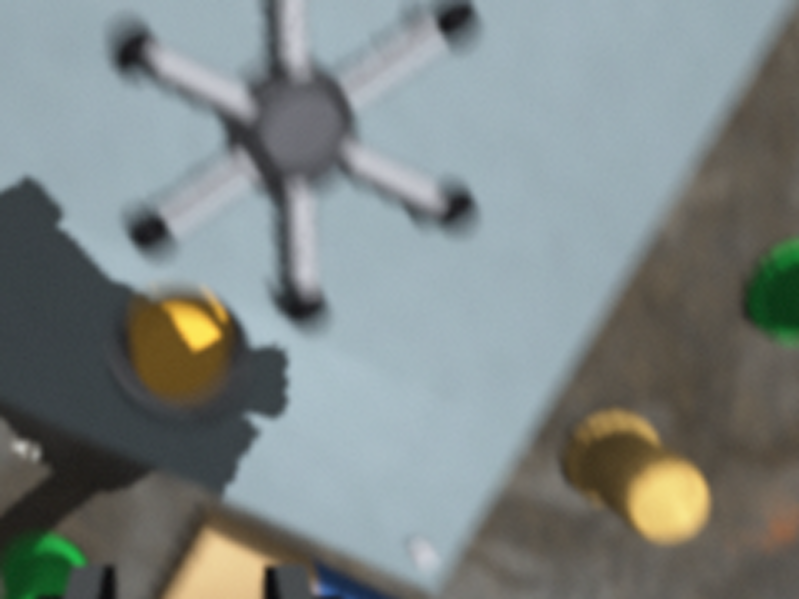

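Emit:
{"api": "apply_moves", "payload": {"commands": [[2.6,1.2,1.31,3.2,-0.029],[2.6,1.2,1.31,3.2,-0.029],[2.6,1.2,1.31,3.2,-0.029],[2.6,0,0,3.2,0],[2.6,0,0,0,0]]}}

```text
time_s: 1.62
eef_pos: [505.8, -185.9, 144.3]
ee_rot: [-0.004, 0.984, 0.18, -0.004]
force: [-0.3, 0.2, -0.2]
grip_width: 0.308
```

```bash
python3 - <<'E'
from h import *
to([508.1,-186.7,105],20.75)
snap('wrist','w2.png');snap('top','t2.png')
a=cv2.imread('pics/t2.png');cv2.imwrite('pics/t2b.png',cv2.resize(a[105:240,130:330],None,fx=4,fy=4,interpolation=cv2.INTER_CUBIC))
E
```

```text
t 1.62 pos [ 505.8 -185.9  144.3] head 20.78 F [-0.3  0.2 -0.2] g 0.308 q [-0.57  0.44  1.58 -0.    1.13  0.64]
shift cm [0.21  0.193 3.923] roll 0.0005
```

View pics/w2.png

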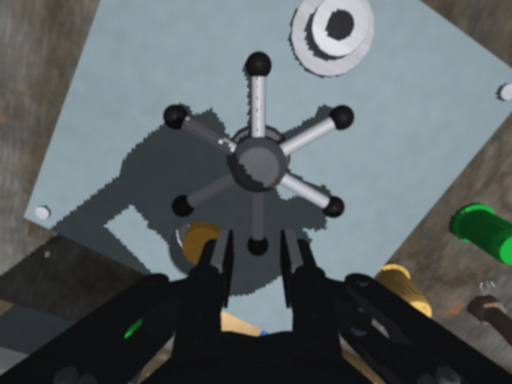

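View pics/t2b.png

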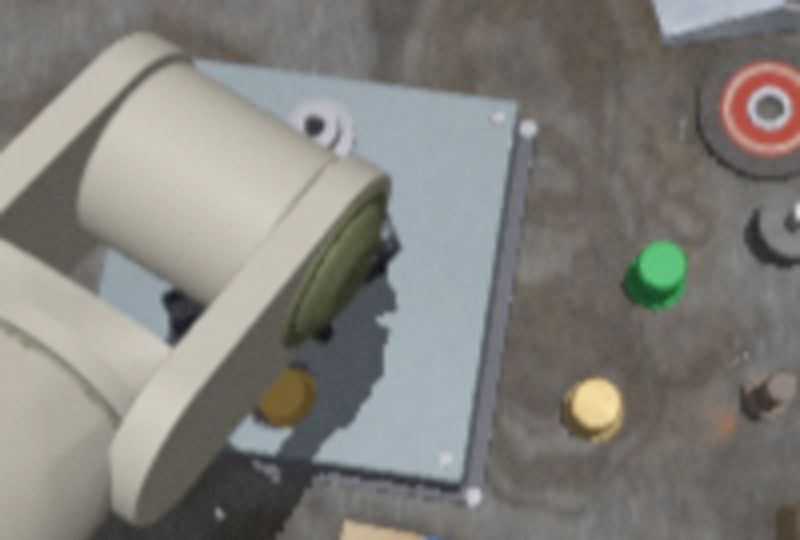

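Emit:
{"api": "apply_moves", "payload": {"commands": [[2.6,0.07,0.06,1.3,0],[2.6,0.07,0.06,1.3,0],[2.6,0.07,0.06,1.3,0],[1.2,0,0,0,0],[1.2,0,0,0,0],[1.2,0,0,0,0]], "squeeze": 20}}

```text
time_s: 2.22
eef_pos: [510.4, -187.3, 112.8]
ee_rot: [-0.001, 0.984, 0.18, -0.0]
force: [-1.9, 5.4, -3.7]
grip_width: 0.141
```

Emit:
{"api": "apply_moves", "payload": {"commands": [[1.2,0.02,-0.42,0,0.105],[1.2,0.02,-0.42,0,0.105],[1.2,0.02,-0.42,0,0.105],[1.2,0.02,-0.42,0,0.105],[1.2,0.02,-0.42,0,0.105],[1.2,0.02,-0.42,0,0.105],[1.2,0.02,-0.42,0,0.105],[1.2,0.02,-0.42,0,0.105],[1.2,0.02,-0.42,0,0.105],[1.2,0.02,-0.42,0,0.105],[1.2,0,0,0,0],[1.2,0,0,0,0]]}}

```text
time_s: 3.22
eef_pos: [517.6, -148.8, 113.2]
ee_rot: [0.0, 0.942, -0.335, 0.002]
force: [-0.3, -0.5, 0.2]
grip_width: 0.143
```

```bash
python3 - <<'E'
from h import *
st();snap('wrist','w3.png')
E
```

```text
t 3.22 pos [ 517.6 -148.8  113.2] head -39.18 F [-0.3 -0.5  0.2] g 0.143 q [-0.5   0.48  1.62 -0.    1.04  1.76]
```

View pics/w3.png

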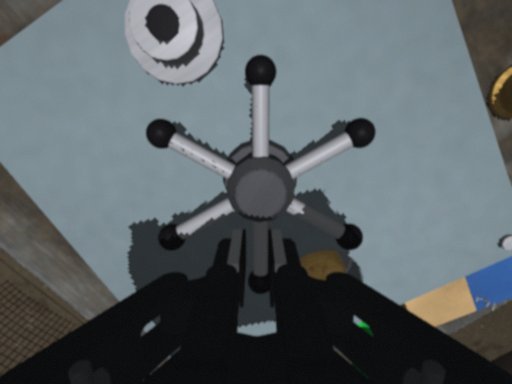

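Emit:
{"api": "apply_moves", "payload": {"commands": [[2.2,0,0,-2.0,0],[1.5,0,0,-2.0,0],[0,-1.23,1.44,0,0],[0,-1.23,1.44,0,0],[0,-1.24,1.43,0,0],[0,0,0,1.5,0],[0,0,0,1.5,0],[0,0,0,1.5,0],[0,0,0,1.0,0],[0,0,0,0,0]]}}

```text
time_s: 4.1
eef_pos: [460.3, -158.1, 95.1]
ee_rot: [-0.0, 0.942, -0.336, -0.001]
force: [0.4, 0.8, -0.3]
grip_width: 0.001
```

```bash
python3 - <<'E'
from h import *
to([461.7,-158.8,92]);snap('wrist','w4.png')
E
```

```text
t 4.1 pos [ 460.3 -158.1   95.1] head -39.29 F [ 0.4  0.8 -0.3] g 0.001 q [-0.57  0.41  1.79 -0.    0.95  1.68]
shift cm [ 0.154 -0.03   0.312] roll None
```

View pics/w4.png

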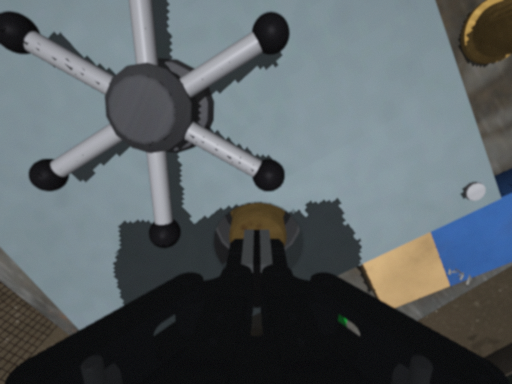

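Emit:
{"api": "apply_moves", "payload": {"commands": [[0,0.1,0,0.3,0],[0,0,0,0.3,0],[0,0,0,0.3,0],[0,0,0,0.1,0],[0,0,0,0,0]]}}

```text
time_s: 4.57
eef_pos: [462.8, -159.6, 89.0]
ee_rot: [0.001, 0.942, -0.337, 0.002]
force: [-7.1, 2.7, 25.3]
grip_width: -0.0
```

Emit:
{"api": "apply_moves", "payload": {"commands": [[0,0,0,-3.2,0],[0,0,0,-3.2,0],[2.6,2.61,-0.39,0,-0.105],[2.6,2.56,-0.67,0,-0.105],[2.6,0,0,0,-0.12],[2.6,0,0,0,-0.12],[2.6,0,0,0,-0.12],[2.6,0,0,0,-0.12],[2.6,0,0,0,-0.12],[2.6,0,0,0,-0.12],[2.6,0,0,0,-0.12],[2.6,0,0,0,0]]}}

```text
time_s: 5.57
eef_pos: [509.6, -180.9, 150.5]
ee_rot: [0.0, 0.983, 0.183, 0.0]
force: [0.6, -0.2, 0.3]
grip_width: 0.302
```

```bash
python3 - <<'E'
from h import *
to([509.5,-187,112],20.75)
E
```

```text
t 5.57 pos [ 509.6 -180.9  150.5] head 21.05 F [ 0.6 -0.2  0.3] g 0.302 q [-0.56  0.44  1.58 -0.    1.13  0.65]
shift cm [-0.225  0.561  3.846] roll 0.0052
```

Emit:
{"api": "apply_moves", "payload": {"commands": [[2.6,-0.1,0.25,1.3,0],[2.6,-0.1,0.25,1.3,0],[2.6,0,0,1.3,0],[1.2,0,0,0,0],[1.2,0,0,0,0],[1.2,0,0,0,0]]}}

```text
time_s: 6.07
eef_pos: [509.8, -186.5, 112.1]
ee_rot: [0.0, 0.984, 0.18, 0.0]
force: [-0.4, -0.1, 1.3]
grip_width: 0.136
```

Emit:
{"api": "apply_moves", "payload": {"commands": [[1.2,0.02,-0.42,0,0.105],[1.2,0.02,-0.42,0,0.105],[1.2,0.02,-0.42,0,0.105],[1.2,0.02,-0.42,0,0.105],[1.2,0.02,-0.42,0,0.105],[1.2,0.02,-0.42,0,0.105],[1.2,0.02,-0.42,0,0.105],[1.2,0.02,-0.42,0,0.105],[1.2,0.02,-0.42,0,0.105],[1.2,0.02,-0.42,0,0.105],[1.2,0,0,0,0],[1.2,0,0,0,0]]}}

```text
time_s: 7.07
eef_pos: [515.9, -147.0, 112.1]
ee_rot: [0.0, 0.942, -0.335, 0.001]
force: [0.4, 0.1, -0.5]
grip_width: 0.144
```

```bash
python3 - <<'E'
from h import *
st();snap('wrist','w5.png')
E
```

```text
t 7.07 pos [ 515.9 -147.   112.1] head -39.2 F [ 0.4  0.1 -0.5] g 0.144 q [-0.5   0.47  1.63 -0.    1.04  1.76]
```

View pics/w5.png

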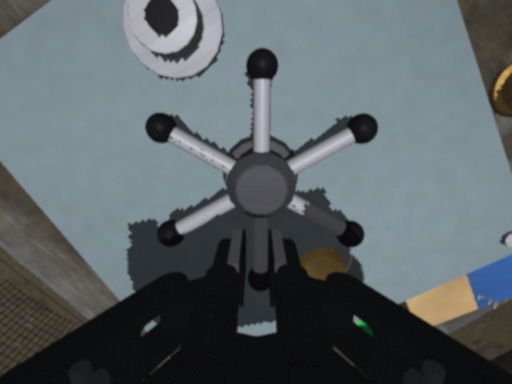

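The hole shows brass at px (322,265) again, at the same size as the full pocket. I'll feel it to be sure.

Emit:
{"api": "apply_moves", "payload": {"commands": [[2.2,0,0,-2.0,0],[1.5,0,0,-2.0,0],[0,-1.1,1.48,0,0],[0,-1.1,1.48,0,0],[0,-1.1,1.48,0,0],[0,0,0,2.0,0],[0,0,0,2.0,0],[0,0,0,1.7,0],[0,0,0,0.4,0],[0,0,0,0.3,0],[0,0,0,0.1,0],[0,0,0,0,0]]}}

```text
time_s: 8.12
eef_pos: [462.6, -160.7, 89.3]
ee_rot: [0.001, 0.942, -0.336, 0.001]
force: [-9.0, 2.5, 25.6]
grip_width: 0.001
```

Full again, with contact at TCP z 89. Third click next.

Emit:
{"api": "apply_moves", "payload": {"commands": [[0,0,0,-3.2,0],[0,0,0,-3.2,0],[2.6,2.61,-0.39,0,-0.105],[2.6,2.56,-0.67,0,-0.105],[2.6,0,0,0,-0.12],[2.6,0,0,0,-0.12],[2.6,0,0,0,-0.12],[2.6,0,0,0,-0.12],[2.6,0,0,0,-0.12],[2.6,0,0,0,-0.12],[2.6,0,0,0,-0.12],[2.6,0,0,0,0]]}}

```text
time_s: 9.12
eef_pos: [509.9, -182.2, 151.0]
ee_rot: [0.0, 0.983, 0.183, 0.0]
force: [-0.1, -0.5, -0.1]
grip_width: 0.305
```

```bash
python3 - <<'E'
from h import *
to([509.5,-186.3,112],20.75)
E
```

```text
t 9.12 pos [ 509.9 -182.2  151. ] head 21.12 F [-0.1 -0.5 -0.1] g 0.305 q [-0.56  0.44  1.57  0.    1.13  0.64]
shift cm [-0.186  0.369  3.902] roll 0.0064
```

Emit:
{"api": "apply_moves", "payload": {"commands": [[2.6,-0.1,0.19,1.3,0],[2.6,-0.1,0.19,1.3,0],[2.6,0,0,1.3,0],[1.2,0,0,0,0],[1.2,0,0,0,0],[1.2,0,0,0,0]]}}

```text
time_s: 9.62
eef_pos: [509.6, -186.5, 112.3]
ee_rot: [0.0, 0.984, 0.18, 0.001]
force: [0.3, 0.8, -0.1]
grip_width: 0.138
```

Emit:
{"api": "apply_moves", "payload": {"commands": [[1.2,0.02,-0.42,0,0.105],[1.2,0.02,-0.42,0,0.105],[1.2,0.02,-0.42,0,0.105],[1.2,0.02,-0.42,0,0.105],[1.2,0.02,-0.42,0,0.105],[1.2,0.02,-0.42,0,0.105],[1.2,0.02,-0.42,0,0.105],[1.2,0.02,-0.42,0,0.105],[1.2,0.02,-0.42,0,0.105],[1.2,0.02,-0.42,0,0.105],[1.2,0,0,0,0],[1.2,0,0,0,0]]}}

```text
time_s: 10.62
eef_pos: [515.8, -146.9, 112.2]
ee_rot: [0.0, 0.942, -0.335, 0.001]
force: [0.0, -0.5, -0.3]
grip_width: 0.142
```

```bash
python3 - <<'E'
from h import *
st();snap('wrist','w6.png')
E
```

```text
t 10.62 pos [ 515.8 -146.9  112.2] head -39.19 F [ 0.  -0.5 -0.3] g 0.142 q [-0.5   0.47  1.63 -0.    1.04  1.76]
```

View pics/w6.png

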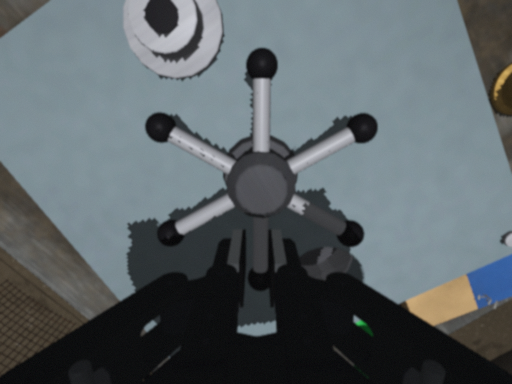

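The hole at px (325,262) is now dark, with no brass in it. I'll feel down past the 78 mm level to confirm it's empty.

Emit:
{"api": "apply_moves", "payload": {"commands": [[2.2,0,0,-2.0,0],[1.5,0,0,-2.0,0],[0,-1.1,1.45,0,0],[0,-1.1,1.45,0,0],[0,-1.1,1.45,0,0],[0,0,0,2.0,0],[0,0,0,2.0,0],[0,0,0,1.7,0],[0,0,0,0.4,0],[0,0,0,0.4,0],[0,0,0,0.4,0],[0,0,0,0.4,0]]}}

```text
time_s: 11.67
eef_pos: [462.9, -159.6, 78.9]
ee_rot: [0.0, 0.942, -0.337, 0.001]
force: [0.3, 0.2, 0.0]
grip_width: 0.005
```

```bash
python3 - <<'E'
from h import *
st()
E
```

```text
t 11.67 pos [ 462.9 -159.6   78.9] head -39.34 F [0.3 0.2 0. ] g 0.005 q [-0.57  0.44  1.8   0.    0.91  1.69]
```

Emit:
{"api": "apply_moves", "payload": {"commands": [[0,0.3,0,0,0],[0,0.3,0,0,0],[0,0.3,0,0,0],[0,0,0,0,0]]}}

```text
time_s: 12.0
eef_pos: [470.0, -165.6, 78.7]
ee_rot: [0.0, 0.942, -0.337, 0.001]
force: [0.4, -0.2, 1.0]
grip_width: -0.005
```

Emit:
{"api": "apply_moves", "payload": {"commands": [[0,0.3,0,0,0],[0,0.3,0,0,0],[0,0,0,0,0]]}}

```text
time_s: 12.25
eef_pos: [471.2, -166.5, 77.9]
ee_rot: [-0.001, 0.942, -0.336, -0.005]
force: [-17.5, 12.0, 15.1]
grip_width: 0.002
```

Emit:
{"api": "apply_moves", "payload": {"commands": [[0,-0.8,0,0,0],[0,-0.8,0,0,0],[0,-0.6,0,0,0],[0,-0.3,0,0,0],[0,0,0,0,0]]}}

```text
time_s: 12.67
eef_pos: [454.4, -152.7, 78.4]
ee_rot: [0.0, 0.942, -0.337, 0.0]
force: [-0.4, -1.4, -0.1]
grip_width: -0.001
```

Emit:
{"api": "apply_moves", "payload": {"commands": [[0,-0.3,0,0,0],[0,-0.2,0,0,0],[0,0,0,0,0]]}}

```text
time_s: 12.92
eef_pos: [450.6, -149.7, 78.3]
ee_rot: [-0.0, 0.942, -0.337, -0.0]
force: [-0.6, 0.8, 0.2]
grip_width: 0.003
```

Emit:
{"api": "apply_moves", "payload": {"commands": [[0,-0.3,0,0,0],[0,-0.2,0,0,0],[0,0,0,0,0]]}}

```text
time_s: 13.17
eef_pos: [449.1, -148.5, 78.9]
ee_rot: [0.001, 0.941, -0.337, 0.004]
force: [10.6, -8.8, -9.5]
grip_width: -0.0
```

Emit:
{"api": "apply_moves", "payload": {"commands": [[0,0.83,0,0,0],[0,0.83,0,0,0],[0,0,0.5,0,0],[0,0,0.4,0,0],[0,0,0,0,0]]}}

```text
time_s: 13.58
eef_pos: [453.3, -164.5, 78.1]
ee_rot: [-0.0, 0.941, -0.337, -0.001]
force: [-0.1, 0.4, -0.3]
grip_width: -0.001
```

Emit:
{"api": "apply_moves", "payload": {"commands": [[0,0,0.2,0,0],[0,0,0.2,0,0],[0,0,0,0,0]]}}

```text
time_s: 13.83
eef_pos: [451.6, -166.6, 78.3]
ee_rot: [-0.001, 0.941, -0.337, 0.0]
force: [3.9, 4.4, -1.3]
grip_width: -0.0
```

Emit:
{"api": "apply_moves", "payload": {"commands": [[0,0,-0.8,0,0],[0,0,-0.8,0,0],[0,0,-0.6,0,0],[0,0,-0.1,0,0],[0,0,0,0,0]]}}

```text
time_s: 14.25
eef_pos: [466.3, -149.2, 78.3]
ee_rot: [0.0, 0.942, -0.336, -0.0]
force: [-0.9, -0.8, 1.2]
grip_width: -0.002
```

Emit:
{"api": "apply_moves", "payload": {"commands": [[0,0,-0.2,0,0],[0,0,-0.1,0,0],[0,0,0,0,0]]}}

```text
time_s: 14.5
eef_pos: [466.6, -148.7, 78.3]
ee_rot: [0.002, 0.942, -0.336, -0.001]
force: [-14.0, -13.8, 3.9]
grip_width: -0.006
```

Emit:
{"api": "apply_moves", "payload": {"commands": [[0,0,0.1,-3.0,0],[0,0,0,-3.0,0],[0,0,0,-3.0,0],[5,2.03,2.92,0,0],[8,2.03,2.92,0,0],[8,2.03,2.92,0,0],[8,2.03,2.92,0,0],[8,2.03,2.92,0,0],[8,2.03,2.92,0,0],[8,0,0,0,-0.105],[8,0,0,0,-0.105],[8,0,0,0,-0.105]]}}

```text
time_s: 15.5
eef_pos: [450.4, -360.9, 167.9]
ee_rot: [-0.0, 0.983, -0.183, -0.0]
force: [-0.2, -0.7, -0.7]
grip_width: 0.935
```

Emit:
{"api": "apply_moves", "payload": {"commands": [[8,0,0,0,-0.105],[8,0,0,0,-0.105],[8,0,0,0,0]]}}

```text
time_s: 15.75
eef_pos: [450.6, -360.4, 168.1]
ee_rot: [-0.0, 0.997, -0.079, -0.0]
force: [-0.7, 0.2, 0.1]
grip_width: 0.939
```

```bash
python3 - <<'E'
from h import *
to([449.5,-361.5,70],-9.25)
i=ctrl.camera_info('wrist')
snap('wrist','w7.png')
p=[462.9,-158.6]
a=cv2.imread('pics/w7.png');
for z in (0,56): print(proj(i,[449.5,-361.5,z]))
cv2.imwrite('pics/w7b.png',cv2.resize(a,(800,600),interpolation=cv2.INTER_CUBIC))
E
```

```text
t 15.75 pos [ 450.6 -360.4  168.1] head -9.07 F [-0.7  0.2  0.1] g 0.939 q [-0.88  0.49  1.44  0.    1.21  0.85]
shift cm [-0.091  0.133  9.815] roll 0.0031
[257.91846503 173.91383042]
[258.2406532 189.6283309]
```

View pics/w7b.png

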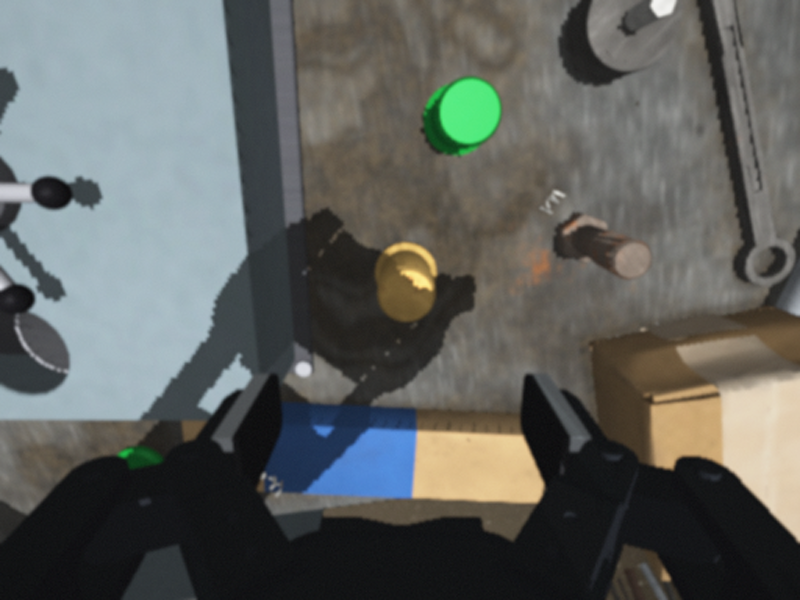

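```bash
python3 - <<'E'
from h import *
np.set_printoptions(precision=1,suppress=True)
i=ctrl.camera_info('wrist')
P=lambda x,y:((x+.5)/1.5625-.5,(y+.5)/1.5625-.5)
print('ball',onz(i,*P(52,192),108),'exp 534.7 -225.6'); print(onz(i,*P(17,298),108),'exp 492.5 -191.1')
print('fit top',onz(i,*P(406,294),56),'foot',onz(i,*P(405,272),4.5))
a=cv2.imread('pics/w7.png')
cv2.imwrite('pics/w7c.png',cv2.resize(a[140:220,220:300],None,fx=7,fy=7,interpolation=cv2.INTER_CUBIC))
E
```

```text
ball [ 535.2 -226.2  108. ] exp 534.7 -225.6
[ 493.6 -192.3  108. ] exp 492.5 -191.1
fit top [ 450.8 -363.    56. ] foot [ 450.4 -362.8    4.5]
```

View pics/w7c.png

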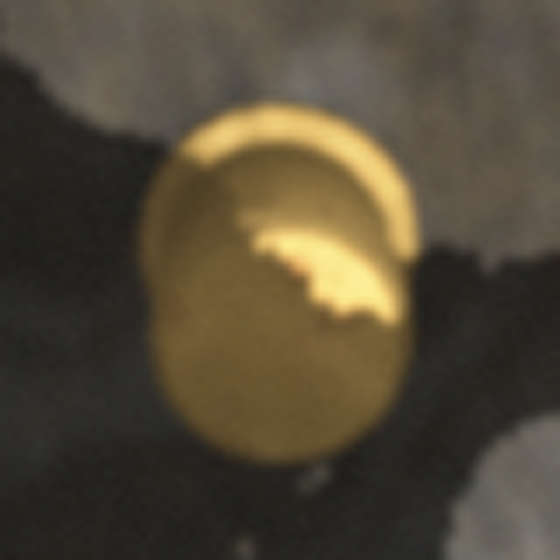

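Emit:
{"api": "apply_moves", "payload": {"commands": [[7,0,0.16,3.0,0],[7,0,0,3.0,0],[7,0,0,3.0,0],[7,0,0,2.4,0],[7,0,0,0,0],[2.5,0,0,0,0],[2.5,0,0,0,0],[2.5,0,0,0,0],[2.5,0,0,0,0],[2.5,0,0,0,0],[2.5,0,0,0,0]], "squeeze": 40}}

```text
time_s: 16.72
eef_pos: [450.9, -363.2, 56.6]
ee_rot: [0.002, 0.997, -0.081, 0.001]
force: [0.0, -1.3, 4.8]
grip_width: 0.354
```

```bash
python3 - <<'E'
from h import *
st();snap('wrist','w8.png')
E
```

```text
t 16.72 pos [ 450.9 -363.2   56.6] head -9.33 F [ 0.  -1.3  4.8] g 0.354 q [-0.88  0.63  1.53 -0.    0.97  0.85]
```

View pics/w8.png

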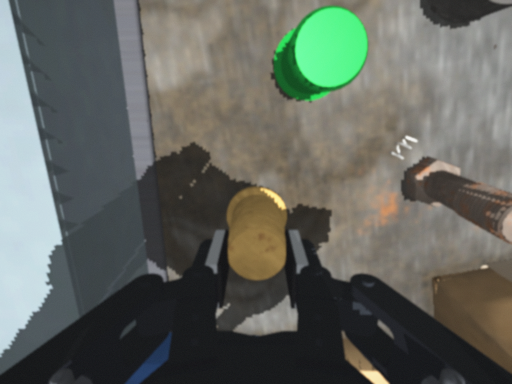

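Emit:
{"api": "apply_moves", "payload": {"commands": [[2.5,0,0,0,0],[2.5,0,0,-0.5,0],[2.5,0,0,-1.0,0],[2.5,0,0,-1.0,0],[2.5,0,0,0,0]]}}

```text
time_s: 17.18
eef_pos: [451.0, -363.1, 82.2]
ee_rot: [0.002, 0.997, -0.081, 0.002]
force: [0.9, 0.2, -1.5]
grip_width: 0.352
```

```bash
python3 - <<'E'
from h import *
st();snap('wrist','w9.png');snap('scene','s9.png')
a=cv2.imread('pics/s9.png');cv2.imwrite('pics/s9b.png',cv2.resize(a[180:290,190:340],None,fx=5,fy=5,interpolation=cv2.INTER_CUBIC))
E
```

```text
t 17.18 pos [ 451.  -363.1   82.2] head -9.3 F [ 0.9  0.2 -1.5] g 0.352 q [-0.88  0.59  1.52  0.    1.02  0.85]
```

View pics/w9.png

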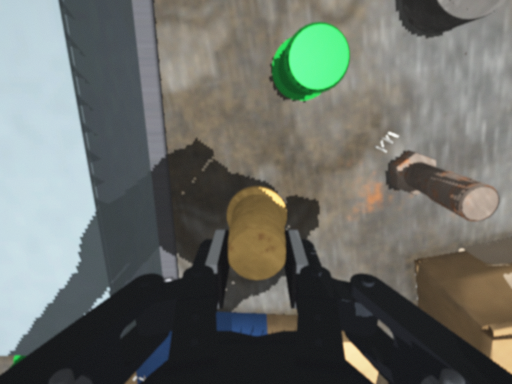

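View pics/s9b.png

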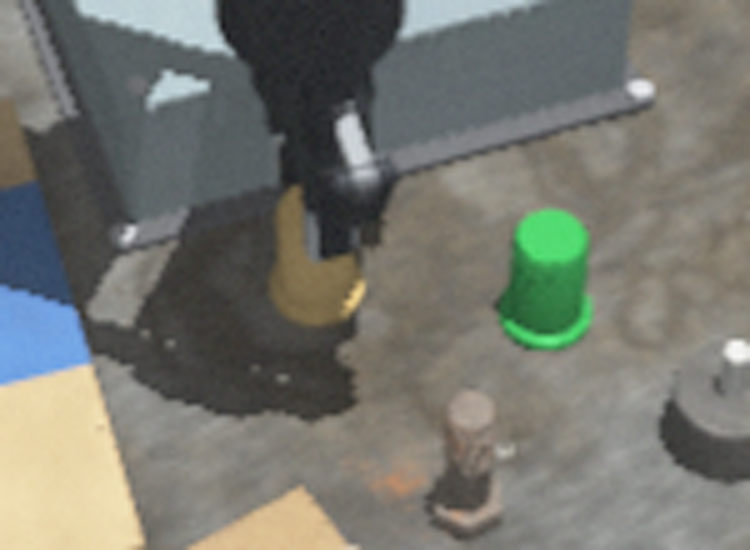

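```bash
python3 - <<'E'
from h import *
i=ctrl.camera_info('wrist')
for c in [(450.2,-362),(451,-363.1)]:
    print(c,proj(i,[*c,81.6]),proj(i,[*c,30]))
a=cv2.imread('pics/w9.png')
cv2.imwrite('pics/w9c.png',cv2.resize(a[170:300,200:310],None,fx=5,fy=5,interpolation=cv2.INTER_CUBIC))
p=proj(i,[450.2+17,-362,81.6])-proj(i,[450.2,-362,81.6]);print(p)
to([459.6,-158.1,140],-9.25)
E
```

```text
(450.2, -362) [256.46890367 255.42676436] [256.36296095 216.13624264]
(451, -363.1) [258.33851011 253.75096754] [257.76186921 214.8240689 ]
[ -5.57451741 -29.99468007]
t 17.28 pos [ 450.3 -362.3   80. ] head -9.3 F [-0.8 -0.  -3.7] g 0.351 q [-0.88  0.6   1.52  0.    1.02  0.85]
shift cm [ -2.377 -20.301  -6.017] roll -0.0008
```

View pics/w9c.png

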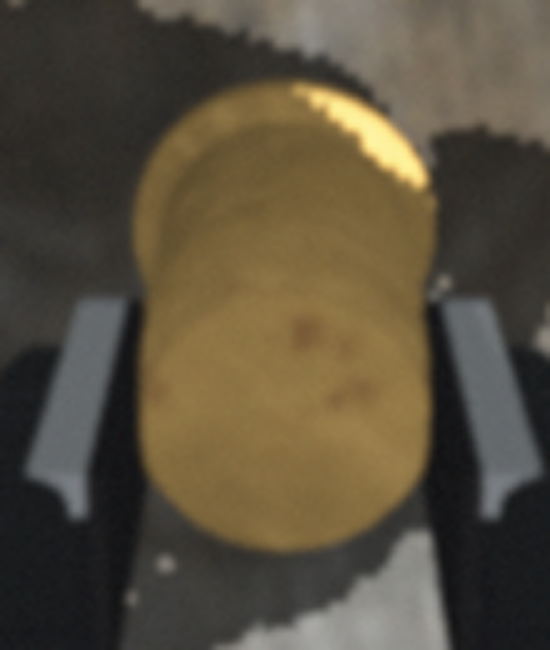

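Emit:
{"api": "apply_moves", "payload": {"commands": [[2.5,0,0,-2.5,0],[2.5,0,0,-2.5,0],[2.5,0,0,-2.5,0],[2.5,-0.4,-3.4,0,0],[2.5,-0.4,-3.4,0,0],[2.5,-0.4,-3.4,0,0],[2.5,-0.4,-3.4,0,0],[2.5,-0.4,-3.4,0,0],[2.5,-0.43,-3.3,0,0],[2.5,0,0,0,0],[2.5,0,0,0,0]]}}

```text
time_s: 18.2
eef_pos: [458.9, -156.6, 154.2]
ee_rot: [-0.0, 0.997, -0.08, -0.0]
force: [-0.4, -0.7, -2.2]
grip_width: 0.349
```

```bash
python3 - <<'E'
from h import *
to([459,-158.0,145],-9.25)
snap('wrist','w10.png');snap('top','t10.png')
a=cv2.imread('pics/t10.png');cv2.imwrite('pics/t10b.png',cv2.resize(a[105:240,130:330],None,fx=4,fy=4,interpolation=cv2.INTER_CUBIC))
E
```

```text
t 18.2 pos [ 458.9 -156.6  154.2] head -9.15 F [-0.4 -0.7 -2.2] g 0.349 q [-0.57  0.32  1.74 -0.    1.09  1.16]
shift cm [0.032 0.135 0.922] roll 0.0017
```

View pics/w10.png

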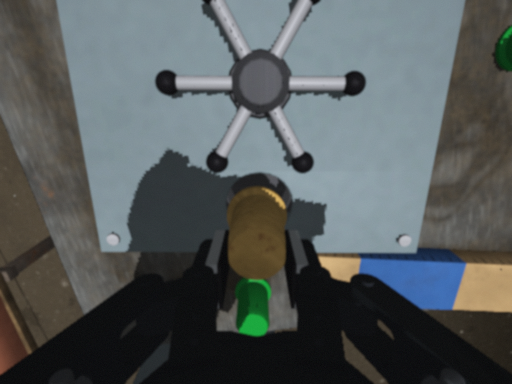

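Emit:
{"api": "apply_moves", "payload": {"commands": [[2.5,0.03,0.13,0.9,0],[2.5,0,0,0.4,0],[2.5,0,0,0.3,0],[2.5,0,0,0.3,0],[2.5,0,0,0.2,0],[2.5,0,0,0,0]]}}

```text
time_s: 18.8
eef_pos: [458.9, -159.3, 132.8]
ee_rot: [-0.0, 0.997, -0.081, -0.0]
force: [-0.4, 0.2, -2.9]
grip_width: 0.353
```

Emit:
{"api": "apply_moves", "payload": {"commands": [[2.5,0,-0.08,0.6,0],[2.5,0,0,0.6,0],[2.5,0,0,0.6,0],[2.5,0,0,0.6,0],[2.5,0,0,0.6,0],[2.5,0,0,0.4,0],[2.5,0,0,0,0]]}}

```text
time_s: 19.38
eef_pos: [458.8, -158.3, 98.3]
ee_rot: [-0.0, 0.997, -0.081, -0.001]
force: [-0.2, -0.1, -3.4]
grip_width: 0.35
```

Emit:
{"api": "apply_moves", "payload": {"commands": [[2.5,0,0,0.2,0],[2.5,0,0,0.15,0],[2.5,0,0,0,0]]}}

```text
time_s: 19.63
eef_pos: [459.1, -158.5, 95.7]
ee_rot: [-0.0, 0.997, -0.081, -0.0]
force: [-0.0, 0.5, -2.0]
grip_width: 0.354
```

Release: the foot is about 17 mm above the pocket floor and guided by the hole.

Emit:
{"api": "apply_moves", "payload": {"commands": [[5.0,0,0,0,0],[5.0,0,0,0,0],[5.0,0,0,0,0],[5.0,0,0,0,0],[5.0,0,0,-2.0,0],[5.0,0,0,-2.0,0],[5.0,0,0,0,0]]}}

```text
time_s: 20.22
eef_pos: [460.6, -159.3, 139.1]
ee_rot: [0.001, 0.997, -0.081, 0.003]
force: [0.8, -0.7, 0.9]
grip_width: 0.589
```

```bash
python3 - <<'E'
from h import *
st()
snap('wrist','w11.png');snap('scene','s11.png')
a=cv2.imread('pics/s11.png');cv2.imwrite('pics/s11b.png',cv2.resize(a[105:215,175:325],None,fx=5,fy=5,interpolation=cv2.INTER_CUBIC))
a=cv2.imread('pics/w11.png');cv2.imwrite('pics/w11b.png',cv2.resize(a[130:330,160:360],None,fx=3,fy=3,interpolation=cv2.INTER_CUBIC))
E
```

```text
t 20.22 pos [ 460.6 -159.3  139.1] head -9.29 F [ 0.8 -0.7  0.9] g 0.589 q [-0.57  0.34  1.75  0.    1.04  1.16]
```

View pics/w11b.png

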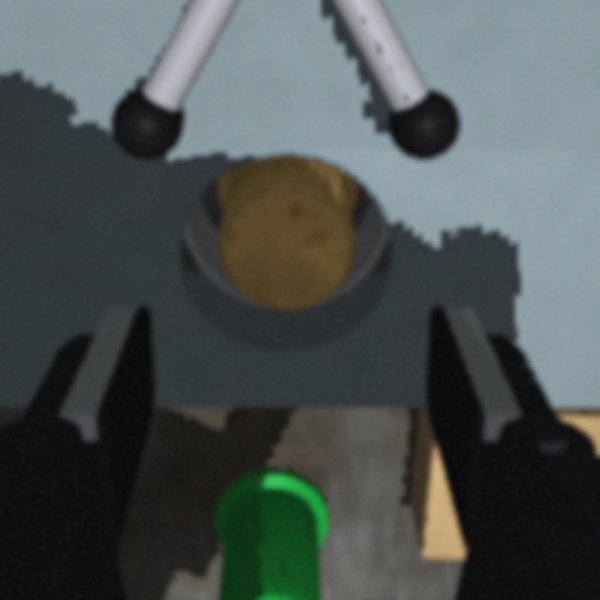

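View pics/s11b.png

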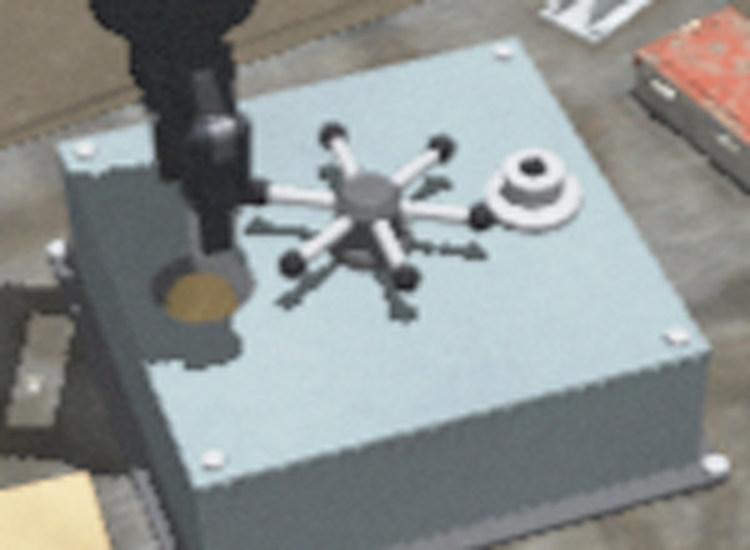

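```bash
python3 - <<'E'
from h import *
np.set_printoptions(precision=1,suppress=True)
i=ctrl.camera_info('wrist')
P=lambda x,y:(160+(x+.5)/3-.5,130+(y+.5)/3-.5)
print('top',onz(i,*P(288,243),78),'hole',onz(i,*P(287,253),84))
to([505.3,-150,150],-39.25)
E
```

```text
top [ 460.1 -157.9   78. ] hole [ 460.1 -157.7   84. ]
t 20.32 pos [ 459.4 -158.6  136.2] head -9.29 F [-0.7  0.2 -1.2] g 0.59 q [-0.6  0.3  1.8  0.   1.   1.2]
shift cm [ 4.4 -1.6 -1.4] roll 0.5229
```

Emit:
{"api": "apply_moves", "payload": {"commands": [[2.6,0,0,-1.5,0],[2.6,1.8,0.64,0,0],[2.6,1.8,0.64,0,0],[2.6,1.77,0.65,0,0],[2.6,0,0,0,-0.105],[2.6,0,0,0,-0.105],[2.6,0,0,0,-0.105],[2.6,0,0,0,-0.105],[2.6,0,0,0,-0.105],[2.6,0,0,0,0]]}}

```text
time_s: 21.15
eef_pos: [508.7, -186.0, 149.7]
ee_rot: [-0.001, 0.983, 0.182, -0.001]
force: [-0.5, 0.1, -0.9]
grip_width: 0.304
```

```bash
python3 - <<'E'
from h import *
to([509.5,-186.3,112],20.75)
E
```

```text
t 21.15 pos [ 508.7 -186.   149.7] head 21.0 F [-0.5  0.1 -0.9] g 0.304 q [-0.57  0.44  1.57 -0.    1.13  0.64]
shift cm [0.07  0.062 3.773] roll 0.0043
```

Emit:
{"api": "apply_moves", "payload": {"commands": [[2.6,0.07,0.06,1.3,0],[2.6,0,0,1.3,0],[2.6,0,0,1.2,0],[1.2,0,0,0,0],[1.2,0,0,0,0],[1.2,0,0,0,0]], "squeeze": 20}}

```text
time_s: 21.65
eef_pos: [510.1, -186.6, 113.2]
ee_rot: [0.0, 0.984, 0.18, 0.0]
force: [-0.1, 0.2, 0.1]
grip_width: 0.142
```

Emit:
{"api": "apply_moves", "payload": {"commands": [[1.2,0.02,-0.42,0,0.105],[1.2,0.02,-0.42,0,0.105],[1.2,0.02,-0.42,0,0.105],[1.2,0.02,-0.42,0,0.105],[1.2,0.02,-0.42,0,0.105],[1.2,0.02,-0.42,0,0.105],[1.2,0.02,-0.42,0,0.105],[1.2,0.02,-0.42,0,0.105],[1.2,0.02,-0.42,0,0.105],[1.2,0.02,-0.42,0,0.105],[1.2,0,0,0,0],[1.2,0,0,0,0]]}}

```text
time_s: 22.65
eef_pos: [516.3, -147.3, 113.5]
ee_rot: [0.001, 0.942, -0.335, 0.001]
force: [-0.9, -1.6, 0.8]
grip_width: 0.141
```

```bash
python3 - <<'E'
from h import *
st();snap('wrist','w12.png')
E
```

```text
t 22.65 pos [ 516.3 -147.3  113.5] head -39.2 F [-0.9 -1.6  0.8] g 0.141 q [-0.5   0.47  1.63 -0.    1.04  1.76]
```

View pics/w12.png

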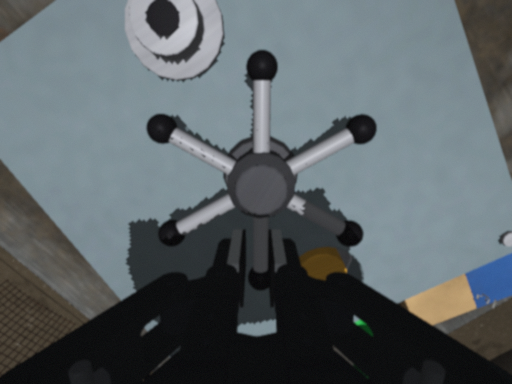

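Emit:
{"api": "apply_moves", "payload": {"commands": [[2.6,0,0,-1.5,0],[2.6,0,0,-2.3,0],[2.6,1.94,3.45,0,0],[2.6,0,0,0,-0.1165],[2.6,0,0,0,-0.1165],[2.6,0,0,0,-0.1165],[2.6,0,0,0,-0.1165],[2.6,0,0,0,-0.1165],[2.6,0,0,0,-0.1165],[2.6,0,0,0,-0.1165],[2.6,0,0,0,-0.1165],[2.6,0,0,0,-0.1165]]}}

```text
time_s: 23.7
eef_pos: [509.3, -185.9, 151.0]
ee_rot: [-0.0, 0.983, 0.184, 0.0]
force: [-0.5, 0.4, -0.9]
grip_width: 0.305
```

```bash
python3 - <<'E'
from h import *
to([509.5,-186.3,112],20.75)
E
```

```text
t 23.7 pos [ 509.3 -185.9  151. ] head 21.16 F [-0.5  0.4 -0.9] g 0.305 q [-0.57  0.44  1.57  0.    1.13  0.63]
shift cm [0.005 0.043 3.897] roll 0.0072
```

Emit:
{"api": "apply_moves", "payload": {"commands": [[2.6,0,0.04,1.3,0],[2.6,0,0,1.3,0],[2.6,0,0,1.2,0],[1.2,0,0,0,0],[1.2,0,0,0,0],[1.2,0,0,0,0]]}}

```text
time_s: 24.2
eef_pos: [509.7, -186.4, 113.6]
ee_rot: [0.0, 0.984, 0.18, 0.0]
force: [0.1, 0.6, 0.4]
grip_width: 0.142
```

Emit:
{"api": "apply_moves", "payload": {"commands": [[1.2,0.02,-0.42,0,0.105],[1.2,0.02,-0.42,0,0.105],[1.2,0.02,-0.42,0,0.105],[1.2,0.02,-0.42,0,0.105],[1.2,0.02,-0.42,0,0.105],[1.2,0.02,-0.42,0,0.105],[1.2,0.02,-0.42,0,0.105],[1.2,0.02,-0.42,0,0.105],[1.2,0.02,-0.42,0,0.105],[1.2,0.02,-0.42,0,0.105],[1.2,0,0,0,0],[1.2,0,0,0,0]]}}

```text
time_s: 25.2
eef_pos: [516.0, -147.0, 113.7]
ee_rot: [0.001, 0.942, -0.336, 0.001]
force: [-1.7, -1.0, 0.6]
grip_width: 0.144
```

```bash
python3 - <<'E'
from h import *
st();snap('wrist','w13.png')
E
```

```text
t 25.2 pos [ 516.  -147.   113.7] head -39.23 F [-1.7 -1.   0.6] g 0.144 q [-0.5   0.47  1.63 -0.    1.04  1.76]
```

View pics/w13.png

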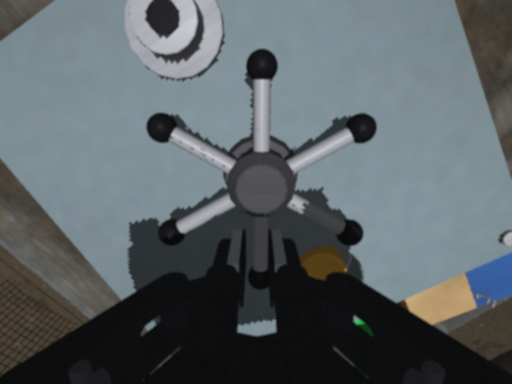

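The second click is in: the bars sit in a detent and there is a full pocket at px (324,265). Now the third.

Emit:
{"api": "apply_moves", "payload": {"commands": [[2.6,0,0,-1.5,0],[2.6,0,0,-2.3,0],[2.6,1.94,3.45,0,0],[2.6,0,0,0,-0.1165],[2.6,0,0,0,-0.1165],[2.6,0,0,0,-0.1165],[2.6,0,0,0,-0.1165],[2.6,0,0,0,-0.1165],[2.6,0,0,0,-0.1165],[2.6,0,0,0,-0.1165],[2.6,0,0,0,-0.1165],[2.6,0,0,0,-0.1165]]}}

```text
time_s: 26.25
eef_pos: [508.8, -185.6, 151.0]
ee_rot: [-0.0, 0.983, 0.183, 0.0]
force: [0.1, -0.4, -0.1]
grip_width: 0.299
```

Emit:
{"api": "apply_moves", "payload": {"commands": [[2.6,0,0.04,1.3,0],[2.6,0,0,1.3,0],[2.6,0,0,1.2,0],[1.2,0,0,0,0],[1.2,0,0,0,0],[1.2,0,0,0,0]]}}

```text
time_s: 26.75
eef_pos: [509.3, -186.1, 113.7]
ee_rot: [0.0, 0.984, 0.179, 0.0]
force: [0.4, -0.4, 0.6]
grip_width: 0.138
```

```bash
python3 - <<'E'
from h import *
st()
E
```

```text
t 26.75 pos [ 509.3 -186.1  113.7] head 20.68 F [ 0.4 -0.4  0.6] g 0.138 q [-0.57  0.48  1.61  0.    1.05  0.64]
```

Emit:
{"api": "apply_moves", "payload": {"commands": [[1.2,0.02,-0.42,0,0.105],[1.2,0.02,-0.42,0,0.105],[1.2,0.02,-0.42,0,0.105],[1.2,0.02,-0.42,0,0.105],[1.2,0.02,-0.42,0,0.105],[1.2,0.02,-0.42,0,0.105],[1.2,0.02,-0.42,0,0.105],[1.2,0.02,-0.42,0,0.105],[1.2,0.02,-0.42,0,0.105],[1.2,0.02,-0.42,0,0.105],[1.2,0,0,0,0],[1.2,0,0,0,0]]}}

```text
time_s: 27.75
eef_pos: [515.6, -146.7, 113.7]
ee_rot: [0.0, 0.942, -0.336, 0.001]
force: [-0.8, -0.7, 0.0]
grip_width: 0.138
```

Emit:
{"api": "apply_moves", "payload": {"commands": [[2.0,0,0,0,0],[2.0,0,0,0,0],[2.0,0,0,-1.5,0],[2.0,0,0,-3.0,0],[2.0,0,0,-3.0,0],[2.0,-2.5,0,-3.0,0],[2.0,-2.5,0,-2.0,0],[2.0,-2.5,0,0,0],[2.0,0,0,0,0],[2.0,0,0,0,0]]}}

```text
time_s: 28.58
eef_pos: [457.3, -98.1, 238.3]
ee_rot: [-0.0, 0.941, -0.337, 0.001]
force: [0.6, 0.0, 0.6]
grip_width: 0.231
```

```bash
python3 - <<'E'
from h import *
st();snap('wrist','w14.png');snap('top','t14.png');snap('scene','s14.png')
E
```

```text
t 28.58 pos [457.3 -98.1 238.3] head -39.44 F [0.6 0.  0.6] g 0.231 q [-0.46  0.19  1.67  0.    1.28  1.8 ]
```

View pics/w14.png

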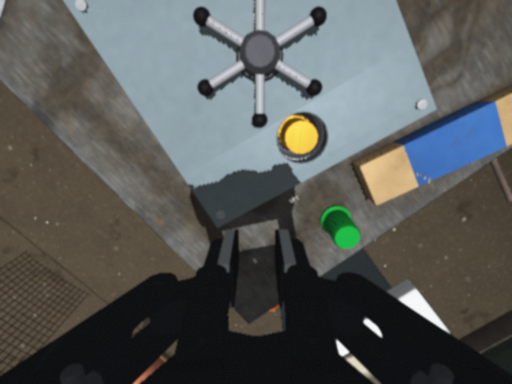

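View pics/s14.png

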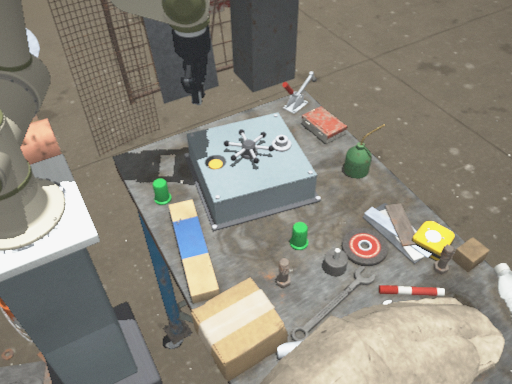

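```bash
python3 - <<'E'
from h import *
a=cv2.imread('pics/s14.png');b=cv2.imread('pics/scene0.png')
for n,(x0,x1,y0,y1) in dict(saw=(320,352,242,280),bolt=(272,295,255,290),hatch=(203,229,152,174)).items():
    print(n,np.abs(a[y0:y1,x0:x1].astype(int)-b[y0:y1,x0:x1]).mean())
print(ctrl.finish_job())
E
```

```text
saw 15.131030701754385
bolt 15.049275362318841
hatch 20.94055944055944
the job is handed in; nothing more can be done
None
```

The job is handed in with the loose brass fitting loaded and, by my checks, standing under the drill bush. It took 28.7 s of the 72 s allowed.

- **Finding the empty pocket:** I turned the table clockwise with the jaws straddling one bar. After the first and second clicks the fingers touched brass at about z 78 mm, so those pockets were full. After the third click the hole looked dark and the fingers went freely to z 68 mm, so that pocket was empty.
- **Loading:** I touched the rim on four sides to find the hole centre, about (459.6, -158.1). I then picked up the brass fitting, lowered it through the hole without contact, and let it drop the last 17 mm or so. The wrist picture showed its top upright, below the cover and within about 1 mm of the hole centre. I didn't feel how deep it sat.
- **Indexing:** I turned it three more clicks clockwise. The last pictures show the handle in a detent, brass under the loading hole and the arm clear of everything.

**Limits and mismatches:**
- **Hidden station:** The fitting under the bush cannot be seen. Its position there rests on the click count. I took pictures after the first two clicks, and the third used the same fork position as the others.
- **Hole saw and big bolt:** They look to be where they were, and the arm never went near them. A rough pixel comparison with the first picture was inconclusive, with mean differences of about 15 grey levels. I took that to be noise or lighting, but did not check further.
- **Camera calibration:** The cameras disagreed by up to about 5 mm, so I used the felt hole centre for the insertion.

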